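# Close the label printer and hold its recessed reset button

### The job

A fresh roll of labels has been loaded into the white label printer on the craft table. Swing its open cover gently down until it is fully shut, then take the red embossing stylus out of the wooden tool stand, reach its steel tip through the orange-rimmed hole on the printer's front deck and hold the recessed reset button down so that the printer calibrates. Finish while still gripping the stylus and holding the button down, and leave everything else on the table where it is.

Things in the scene. Friction and masses are not known exactly. Their poses are not given: they have to be found in the camera images.
- printer: White desktop label printer, fixed, 230 (x) x 180 (y) mm. Origin: centre of its underside; z up; -x is its front, +x its back, where the cover is hinged. Level grey front deck: x = -115 to -49 mm, full width, top 97 mm above the table. The shut cover stands behind it, x = -49 to +113 mm, top at z = 146 mm; only its 70 mm wide thumb lip reaches 6 mm further forward.
- hole (a point): Centre of the mouth of the round hole, level with the deck's top. 12 mm in diameter, straight down, orange rim; at (-83, -50, 97) mm in the printer's frame. The red button's flat top (9.6 mm across) is 14 mm below the mouth when not pressed. (The flat blue feed key at the other end of the deck is not wanted.)
- reset_key (a joint): Travel of the red recessed button, m: 0 = up, 0.005 = fully down (end stop). Spring: about 1.4 N starts it, about 5 N holds it fully down; it springs back when let go.
- cover (a joint): Angle of the printer's cover, rad: 0 = fully shut, grows as it opens upwards and backwards about its hinge; starts at 1.15 to 1.5, can go to 1.7. Stiff hinge: the cover stays where it is left, about 1 to 4 N at the free edge moves it; no latch, a firm stop at 0. At 1.57 its outer face stands upright.
- cover_hinge (a point): Middle of the cover's hinge line, which runs along the printer's y at x = +105, z = 88 mm in the printer's frame. This point turns with the cover.
- cover_edge (a point): Middle of the cover's free upper front edge: with the cover shut, 146 mm in front of (-x) and 58 mm above the hinge line. From it the flat outer face, 178 mm wide, runs back; it is on top when shut and turns towards the printer's back (+x) as the cover opens. Pushing this face near the edge closes the cover.
- stand: Wooden tool stand, fixed, 70 (x) x 165 (y) x 45 mm tall, origin at the centre of its underside. Three holes in a row along its y, at y = -52, 0 and +52 mm, x = 0, each 9 mm wide and 40 mm deep; the tools stand in them in any order.
- stylus: Embossing stylus upright in a hole of the stand: round red handle 12 mm across, 110 mm long, brass collar at its foot, white band near the top; below it a straight steel shank 6 mm across with a round tip. Origin: underside of the handle (shoulder resting on the stand's top), z towards its top. 0.02 to 0.04 kg. Lift straight up 40 mm or more to clear the stand.
- stylus_tip (a point): End of the stylus's rounded steel tip, 38.5 mm below the stylus's origin.
- stylus_top (a point): Top end of the stylus's handle, 110 mm above its origin.
- brush: Bystander in the stand: brush with a 12 mm blue handle, bristles upward, 128 mm above the stand. Origin at the shoulder as for the stylus.
- loop_tool: Bystander in the stand: clay tool with a 12 mm pale wooden handle and a wire loop upward, 134 mm above the stand. Origin at the shoulder as for the stylus.
- spare_roll: Bystander: spare white label roll standing on end, 68 mm diameter, 70 mm tall, origin at the underside's centre.
- kitchen_roll: Bystander: kitchen paper roll standing on end, 110 mm diameter, 225 mm tall, origin at the underside's centre.
- paint_tube: Bystander: white and black acrylic paint tube standing on its cap, 56 mm wide, 143 mm tall, origin at the underside's centre.
- cottage: Bystander: toy cottage with a green shingled cone roof, 116 mm across, 166 mm tall, origin at the underside's centre.
- glue_gun: Bystander: red hot-glue gun lying on its side, 34 mm high; barrel along its x (from -160 mm, clear glue stick, to +112 mm, brass nozzle), grip to 123 mm on its -y side. Origin under the barrel's middle.

How it is judged:
On the way, in this order (a step that is already met when the one before it is completed fails the run):
1. the cover is fully shut (value of joint cover below 0.04 rad), for 0.2 s.
2. with the cover shut, the stylus held in the gripper presses the recessed button down through the hole (value of joint cover below 0.04 rad and value of joint reset_key above 0.003 m and contact force between the fingers and stylus above 1 N and horizontal distance between stylus_tip and hole below 0.008 m and z of stylus_tip in the frame of printer below 0.084 m), for 0.2 s.
At the end, for the whole second after the job is handed in: Through the last second: cover shut (within 0.04 rad), stylus gripped (over 1 N), its tip in the hole (within 8 mm of the axis, 13 mm or more below the deck) pressing with over 1 N, the button at least 3 mm down of its 5 mm travel, all at rest (all of step 2 and contact force between stylus and printer above 1 N and linear speed of stylus below 0.02 m/s); the arm keeps its last pose, push and grip.
It fails at once if the cover is slammed (faster than 2.5 rad/s near shut) (value of joint cover below 0.3 rad and velocity of joint cover below -2.5 rad/s).
It fails at once if the button is pressed while the cover is still open (value of joint cover above 0.15 rad and value of joint reset_key above 0.003 m).
It fails at once if another tool is taken out of the stand or shoved (distance of any of brush, loop_tool from where it was at the start of the episode above 0.02 m).
It fails at once if something else on the table is moved or knocked over (distance of any of spare_roll, kitchen_roll, paint_tube, cottage, glue_gun from where it was at the start of the episode above 0.03 m).
It also fails if it takes over 64 s, if anything falls off the work surface, if the arm or the gripper's body presses on something with over 40 N, if the wrist force passes 120 N, or if a joint passes its speed limit or range.

### The arm

A 7-joint arm with a two-finger parallel gripper is mounted at the origin on the work surface. World frame = base frame: x ahead of the robot, y to its left, z up, the work surface at z = 0. Lengths are in m, angles in rad, forces in N, time in s.
With the tool pointing down it reaches from about 0.4 to 0.85 m from the base axis. Payload 10.4 kg.
Tool frame: the origin (TCP) lies midway between the tips of the shut fingers; the grasp point (between the pads) lies 19 mm behind it (manip.grasp_offset is the distance from the TCP to the grasp point, in m); z points along the fingers, y is the line along which they close (so a half turn about z gives the same grasp; the last joint's range is limited). The gripper opens to 85 mm and grips with 20 to 120 N. Pads are 22 mm wide; open, the fingers measure 114 mm over their backs; the gripper's body (76 mm by 85 mm) begins 54 mm behind the grasp point. The pads swing forward as they close: fully open they stand 13 mm farther back than shut.
Start: joints at [-1.369, 0.332, -0.065, 1.46, 0.022, 1.35, -0.088], TCP at [0.139, 0.609, 0.231] pointing down, gripper open.
Joint ranges: [-2.6, 2.6], [-0.5, 2.12], [-1.47, 1.34], [0.16, 2.42], [-1.27, 4.41], [0.06, 2.06], [-2.6, 2.6]. Speed limits (rad/s): [2.22, 2.22, 2.79, 2.79, 3.14, 3.14, 3.14].

### API

Orientations are given as a unit quaternion [x, y, z, w].
In Python, from workcell import manip, vision gives the robot as it stands (manip), with the cameras (vision).
- The arm moves only by the tool jog_arm, called after ">>>" in YAML: its name, and indented under it one key for each argument. Schema: {"type":"object","properties":{"deltas":{"type":"array","items":{"type":"array","items":{"type":"number"},"minItems":7,"maxItems":7},"minItems":1,"maxItems":20},"grip_force":{"type":"number"},"only":{"type":"string"},"quiet":{"type":"boolean"},"lines":{"type":"string"}},"required":["deltas"],"additionalProperties":false}. deltas is a list of rows, 1 to 20 of them, each of 7 numbers: a rotation vector rx, ry, rz in rad, then dx, dy, dz in units of 50 mm, then the opening from 0.0 (shut) to 1.0 (fully open); each row is the pose to reach, as a shift and turn from the pose commanded when the call began, along the tool's axes at that moment; what a row does not reach only later rows make up. A row lasts 1/8 s, in which the tool goes at most 0.0625 m and 0.188 rad, less where a joint would pass 70% of its speed; a pose out of reach is approached as far as the arm can. The fingers move at their own pace and stop on an object; grip_force is the grip in N (left out, the last holds). Time passes only in rows, so rows that do not move let the fingers close. The tool returns the time, the measured TCP pose, the force, the opening and the grip force at its end. only (a regular expression) keeps the lines of the reply that match it, lines (a string "A,B") keeps lines A to B, and quiet returns only ok. Input that does not fit is refused with a message, and nothing moves.
- manip.get_obs(): the state, without advancing time (a new reading comes with each control period).
- vision.camera(name): name is "side" or "top"; returns the picture (384x512x3 uint8, blue, green, red); there is no depth.
- vision.calibration(name): a dict with "fx", "fy", "cx", "cy" (pixels), "world_from_camera" (4x4, takes a point from camera to world coordinates). Camera axes: x right, y up, looking along -z (the intrinsics and any distortion apply to the point x, -y, -z); pixel columns grow to the right and rows downward; lengths in m; the calibration is good to about 2 mm. A picture is of the moment at which its call begins. calibration takes no time and is no camera call.
- manip.hand_in(): hands the job in; it is judged then, once.
The state is a dict: "clock": time; "joint_pos": joint angles; "joint_velocities": joint speeds; "tau": joint torques, N m; "position": TCP position; "ee_rot": TCP orientation; "ft_force": force on the tool from outside, world axes, zero at the start; "torque": the same for the moment, N m; "grip_width": opening from 0.0 (shut) to 1.0 (fully open); "grasp_force": force on a finger pad.
Only numpy, scipy, OpenCV 4.12 (cv2) and the standard library are available. Lean on these libraries where they do the work, as an engineer would, in place of code of your own. Each camera call takes 0.05 s, during which the arm holds its last target. There are 200 camera calls.

## Working session

There is one attempt and no reset: what is moved stays moved. The work goes in short steps, Python scripts to look and compute and a tool call to move; the robot and the scene stay as the last step left them, time stands still between calls to the robot, and variables do not carry over. Pictures are saved under pics/ and viewed, at most 10 in all, crops included, and the job is handed in when it is done.

```bash
ls; mkdir -p pics
```

Run:
```python
from workcell import manip, vision
import cv2,numpy as np
np.set_printoptions(precision=4,suppress=True)
for n in("side","top"):
    cv2.imwrite(f"pics/{n}0.png",vision.camera(n)); print(vision.calibration(n))
o=manip.get_obs();print(o)
```

```text
pics
workcell.py
{'fx': 379.8367926009785, 'fy': 379.8367926009785, 'cx': 253.50433397018242, 'cy': 189.62061573700058, 'world_from_camera': array([[ 0.6809,  0.4925, -0.542 , -0.1205],
       [-0.7321,  0.4374, -0.5223, -0.6542],
       [-0.0201,  0.7524,  0.6584,  0.9078],
       [ 0.    ,  0.    ,  0.    ,  1.    ]])}
{'fx': 382.579961065096, 'fy': 382.579961065096, 'cx': 254.6665669619447, 'cy': 190.7556334820416, 'world_from_camera': array([[-0.0197,  0.997 , -0.0753,  0.4613],
       [-0.9997, -0.0208, -0.013 , -0.0155],
       [-0.0145,  0.075 ,  0.9971,  1.5284],
       [ 0.    ,  0.    ,  0.    ,  1.    ]])}
{'clock': 0.1, 'joint_pos': array([-1.3686,  0.3328, -0.0647,  1.4609,  0.0216,  1.3499, -0.0885]), 'joint_velocities': array([ 0.001 , -0.001 , -0.0014, -0.0027, -0.0005,  0.0011,  0.0008]), 'tau': array([  0.0016, -62.6737,   0.0494, -39.243 ,   0.0164,   0.0071,
         0.0001]), 'position': array([0.1392, 0.6089, 0.2306]), 'ee_rot': array([ 0.1122,  0.9937, -0.0006, -0.    ]), 'ft_force': array([-0.1037, -0.2691, -0.3517]), 'torque': array([-0.0021,  0.0012,  0.0255]), 'grasp_force': 0.0, 'grip_width': 0.9986102792724616}
```

View pics/side0.png

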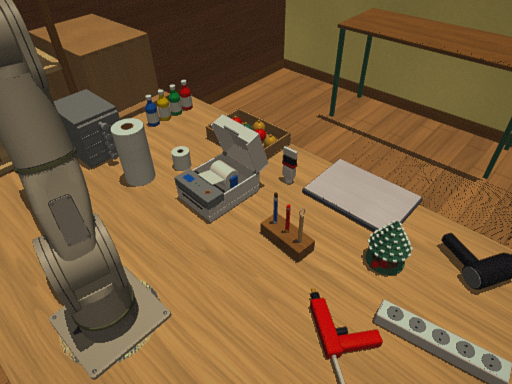

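View pics/top0.png

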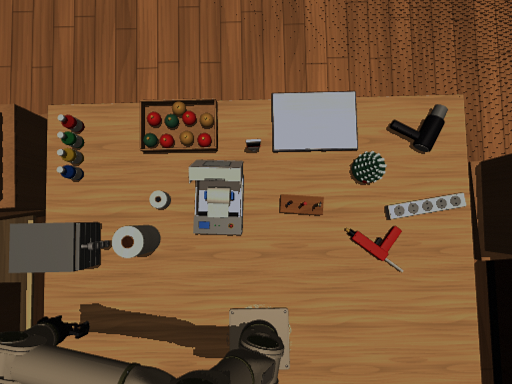

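The side view shows the printer deck near (203,190), cover open up to (240,125), and the stand near (287,238) with the red stylus in the middle hole at (288,217). The top view shows the printer at (218,205) and the stand at (301,205). Next I'll make enlarged crops.

Run:
```python
import cv2,numpy as np
s=cv2.imread("pics/side0.png");t=cv2.imread("pics/top0.png")
def c(im,x,y,w,h): return cv2.resize(im[y:y+h,x:x+w],(400,300),interpolation=cv2.INTER_CUBIC)
a=np.vstack([np.hstack([c(t,165,155,100,75+0),c(t,170,175,80,60)]),np.hstack([c(s,170,110,120,90+0),c(s,245,185,100,75)])])
a[:300,400:]=c(t,262,175,80,60)
cv2.imwrite("pics/crop.png",a)
b=c(s,170,140,120,90)
```

```text
(no output)
```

View pics/crop.png

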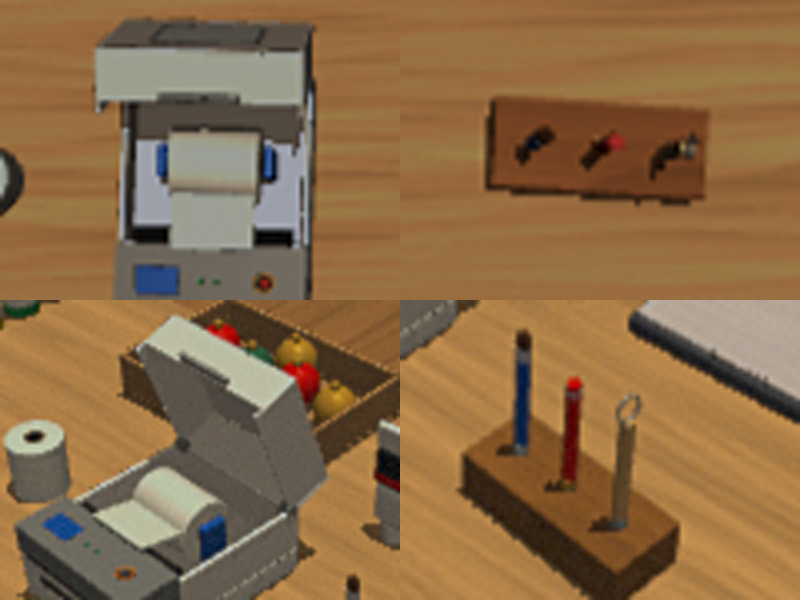

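Hole is at top (230.8,225.8) and side (207.5,192.2). The cover's free edge runs from (189,167) to (243,166.5) in the top view and from (222.5,115.4) to (259.4,133.4) in the side view. The red stylus is in the middle hole: top end at top (305,203.6) and side (288.5,205.8), foot at side (287,231.8). Fitting poses from these.

Create h.py:
```python
from workcell import manip, vision
import numpy as np
from scipy.optimize import least_squares
from scipy.spatial.transform import Rotation as R
np.set_printoptions(precision=4,suppress=True)
C={n:vision.calibration(n) for n in("side","top")}
def proj(n,p):
    c=C[n];T=np.linalg.inv(c["world_from_camera"]);q=T[:3,:3]@np.asarray(p)+T[:3,3]
    return np.array([c["cx"]+c["fx"]*q[0]/-q[2],c["cy"]-c["fy"]*q[1]/-q[2]])
def tool(d): # world shift -> tool axes
    return R.from_quat(manip.get_obs()["ee_rot"]).inv().apply(d)
```

Run:
```python
from h import *
from scipy.spatial.transform import Rotation as R
def pw(v,p):
    c,s=np.cos(v[2]),np.sin(v[2]);return [v[0]+c*p[0]-s*p[1],v[1]+s*p[0]+c*p[1],p[2]]
def cov(a,y): # edge: hinge+(-.146,.058) rotated by a (opens up/back)
    x,z=-.146,.058
    return [.105+x*np.cos(a)+z*np.sin(a),y,.088-x*np.sin(a)+z*np.cos(a)]
H=(-.083,-.05,.097)
obs=[("top",(230.8,225.8),lambda v:H),("side",(207.5,192.2),lambda v:H),
("top",(189.3,166.7),lambda v:cov(v[3],.089)),("top",(243.2,166.5),lambda v:cov(v[3],-.089)),
("side",(222.5,115.4),lambda v:cov(v[3],.089)),("side",(259.4,133.4),lambda v:cov(v[3],-.089)),
("side",(175.4,176),lambda v:(-.115,.09,.097))]
f=lambda v:np.concatenate([proj(n,pw(v,g(v)))-u for n,u,g in obs])
r=least_squares(f,[.5,.1,0,1.3],loss="soft_l1");print("printer",r.x);print(f(r.x).reshape(-1,2));print("hole",pw(r.x,H),"edge",pw(r.x,cov(r.x[3],0)),"hinge",pw(r.x,(.105,0,.088)))
g=lambda v:np.concatenate([proj("top",[v[0],v[1],.155])-(305,203.6),proj("side",[v[0],v[1],.155])-(288.5,205.8),proj("side",[v[0],v[1],.045])-(287,231.8)])
r=least_squares(g,[.5,-.1]);print("stylus",r.x,g(r.x))
# stand top corners in the top view -> yaw
P=[(262+(x-400)/5,175+y/5) for x,y in((493,98),(710,112),(705,198),(488,186))]
B=[(.035,.0825,.045),(.035,-.0825,.045),(-.035,-.0825,.045),(-.035,.0825,.045)]
k=lambda v:np.concatenate([proj("top",pw(v,b))-u for b,u in zip(B,P)])
r=least_squares(k,[.5,-.1,0]);print("stand",r.x,k(r.x))
for y in(.052,-.052):print(pw(r.x,(0,y,.045)))
# bystanders rough at table height
def ray(n,u,z):
    return least_squares(lambda v:proj(n,[v[0],v[1],z])-u,[.5,0]).x
print("spare",ray("top",(159,200),.07),"kitchen",ray("top",(128,242),.225),"tube",ray("top",(253,146),.143),"cottage",ray("top",(368,168),.1))
```

```text
printer [ 0.5271  0.1377 -0.0564  1.2506]
[[ 0.6196 -0.3165]
 [ 0.3372 -0.4865]
 [ 0.3024 -0.4004]
 [-1.1529  1.608 ]
 [ 0.5875 -1.5626]
 [-0.0966  0.2318]
 [-0.7683  0.8598]]
hole [np.float64(0.44138270970411597), np.float64(0.09243337911194335), 0.097] edge [np.float64(0.6409807071236822), np.float64(0.1312439894367672), np.float64(0.24483532312034395)] hinge [np.float64(0.6319022322283789), np.float64(0.13175654705562323), 0.088]
stylus [ 0.5149 -0.1789] [ 0.5045  0.0648 -0.1576 -0.2648 -0.1064 -0.1737]
stand [ 0.5155 -0.1774 -0.0813] [ 0.3917 -0.2107 -0.443  -0.436  -0.317   0.4354  0.3706  0.2132]
[np.float64(0.5197510316300377), np.float64(-0.12561613526834503), 0.045]
[np.float64(0.5113044723578418), np.float64(-0.2292725660213923), 0.045]
spare [0.5436 0.3706] kitchen [0.3941 0.4354] tube [0.7305 0.0054] cottage [ 0.6458 -0.423 ]
```

Run:
```python
from h import *
p=manip.get_obs()["position"]
for w in([p[0],p[1],.36],[.70,.129,.36],[.70,.129,.215]):print(tool(np.array(w)-p))
```

```text
[-0.     -0.0002 -0.1294]
[-0.6536 -0.343  -0.1289]
[-0.6536 -0.3429  0.0161]
```

The manual's scale: shifts go in units of 50 mm. Converting my numbers, -0.654 m is -13.08, -0.343 m is -6.86.

>>> jog_arm:
  deltas:
    - [0,0,0,0,0,-1.2,0]
    - [0,0,0,0,0,-2.58,0]
    - [0,0,0,0,0,-2.58,0]
    - [0,0,-0.17,-13.08,-6.86,-2.58,0]
    - [0,0,-0.17,-13.08,-6.86,-2.58,0]
    - [0,0,-0.17,-13.08,-6.86,-2.58,0]
    - [0,0,-0.17,-13.08,-6.86,-2.58,0]
    - [0,0,-0.17,-13.08,-6.86,-2.58,0]
    - [0,0,-0.17,-13.08,-6.86,-2.58,0]
    - [0,0,-0.17,-13.08,-6.86,-2.58,0]
    - [0,0,-0.17,-13.08,-6.86,-2.58,0]
    - [0,0,-0.17,-13.08,-6.86,-2.58,0]
    - [0,0,-0.17,-13.08,-6.86,-2.58,0]
    - [0,0,-0.17,-13.08,-6.86,-2.58,0]
    - [0,0,-0.17,-13.08,-6.86,-2.58,0]
    - [0,0,-0.17,-13.08,-6.86,-2.58,0]
    - [0,0,-0.17,-13.08,-6.86,-2.58,0]
    - [0,0,-0.17,-13.08,-6.86,-2.58,0]
  grip_force: 60

```text
clock: 2.35
position: [0.6997, 0.1306, 0.3606]
ee_rot: [0.026, 1.0, 0.0, -0.0]
ft_force: [-0.3, 0.9, 0.2]
grip_width: 0.001
grasp_force: 0.0
```

>>> jog_arm:
  deltas:
    - [0,0,0,0,0,1.2,0]
    - [0,0,0,0,0,2.4,0]
    - [0,0,0,0,0,2.9,0]
    - [0,0,0,0,0,2.9,0]

```text
clock: 2.85
position: [0.6988, 0.1305, 0.2138]
ee_rot: [0.026, 1.0, -0.0, -0.002]
ft_force: [-0.6, -0.3, -0.2]
grip_width: -0.005
grasp_force: 0.0
```

Run:
```python
from h import *
import cv2
cv2.imwrite("pics/s1.png",np.vstack([cv2.resize(vision.camera("side")[80:230,140:310],(680,600))]))
p=manip.get_obs()["position"]
h=np.array([.6319,.1318,.088])
for a in (1.25,1.1,.95,.8,.65,.5,.4,.3,.2,.15,.1,.05,0,-.03):
    x,z=-.121,.058
    d=np.array([x*np.cos(a)+z*np.sin(a)+.011,0,-x*np.sin(a)+z*np.cos(a)])
    w=h+[np.cos(-.056)*d[0],np.sin(-.056)*d[0],d[2]]
    print(a,w,tool(w-p))
```

```text
1.25 [0.6597 0.1302 0.2211] [ 0.0401 -0.0022 -0.0051]
1.1 [0.6397 0.1314 0.2221] [ 0.0602 -0.0021 -0.0061]
0.95 [0.6197 0.1325 0.2202] [ 0.0802 -0.002  -0.0041]
0.8 [0.6003 0.1336 0.2152] [ 0.0997 -0.002   0.0008]
0.65 [0.5818 0.1346 0.2074] [ 0.1182 -0.002   0.0086]
0.5 [0.5646 0.1356 0.1969] [ 0.1354 -0.0019  0.0191]
0.4 [0.5542 0.1362 0.1885] [ 0.1459 -0.0019  0.0275]
0.3 [0.5446 0.1367 0.1792] [ 0.1555 -0.0019  0.0369]
0.2 [0.536  0.1372 0.1689] [ 0.1641 -0.0019  0.0471]
0.15 [0.5321 0.1374 0.1634] [ 0.168  -0.0018  0.0526]
0.1 [0.5285 0.1376 0.1578] [ 0.1716 -0.0018  0.0582]
0.05 [0.5251 0.1378 0.152 ] [ 0.1749 -0.0018  0.0641]
0 [0.5221 0.138  0.146 ] [ 0.178  -0.0018  0.07  ]
-0.03 [0.5204 0.1381 0.1423] [ 0.1797 -0.0018  0.0737]
```

View pics/s1.png

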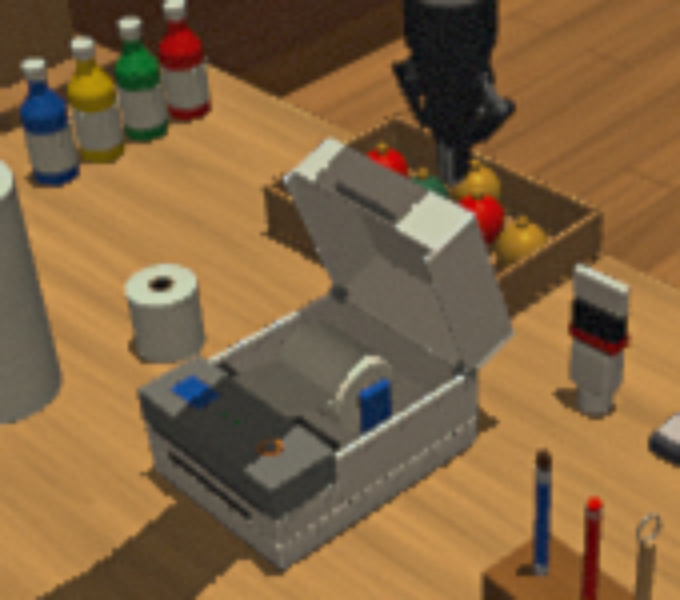

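The closed gripper is right behind the cover edge, at about (450,150) in the crop, and touching nothing. Now I'll follow the closing arc.

Converted, 0.155 m is 3.1, 0.151 m is 3.02.

>>> jog_arm:
  deltas:
    - [0,0,0,0.4,-0.04,-0.06,0]
    - [0,0,0,0.8,-0.04,-0.1,0]
    - [0,0,0,1,-0.04,-0.12,0]
    - [0,0,0,1.2,-0.04,-0.12,0]
    - [0,0,0,1.4,-0.04,-0.1,0]
    - [0,0,0,1.6,-0.04,-0.08,0]
    - [0,0,0,1.8,-0.04,-0.04,0]
    - [0,0,0,2,-0.04,0.02,0]
    - [0,0,0,2.18,-0.04,0.1,0]
    - [0,0,0,2.36,-0.04,0.18,0]
    - [0,0,0,2.54,-0.04,0.28,0]
    - [0,0,0,2.7,-0.04,0.38,0]
    - [0,0,0,2.82,-0.04,0.46,0]
    - [0,0,0,2.92,-0.04,0.55,0]
    - [0,0,0,3.02,-0.04,0.64,0]
    - [0,0,0,3.1,-0.04,0.74,0]
    - [0,0,0,3.1,-0.04,0.74,0]

```text
clock: 5.03
position: [0.545, 0.1357, 0.1776]
ee_rot: [0.027, 1.0, -0.0, -0.0]
ft_force: [-0.6, 0.3, 0.2]
grip_width: -0.002
grasp_force: 0.0
```

Run:
```python
from h import *
import cv2
cv2.imwrite("pics/s2.png",np.vstack([cv2.resize(vision.camera("side")[80:230,140:310],(680,600))]))
```

```text
(no output)
```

View pics/s2.png

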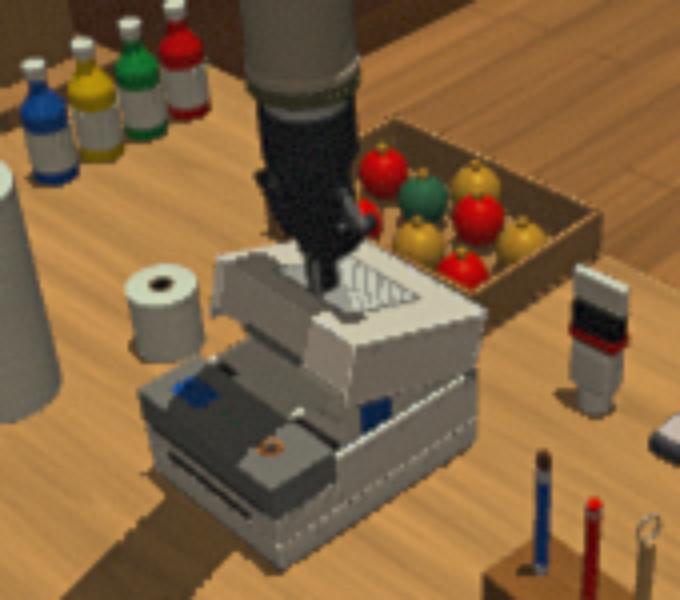

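The cover is following the finger and now stands about 0.3 rad open. I'll finish shutting it.

Converted, 0.023 m is 0.46, 0.01 m is 0.2.

>>> jog_arm:
  deltas:
    - [0,0,0,0.1,0,0.1,0]
    - [0,0,0,0.18,0,0.2,0]
    - [0,0,0,0.26,0,0.31,0]
    - [0,0,0,0.33,0,0.42,0]
    - [0,0,0,0.4,0,0.54,0]
    - [0,0,0,0.44,0,0.62,0]
    - [0,0,0,0.46,0,0.7,0]
    - [0,0,0,0.46,0,0.74,0]
    - [0,0,0,0.46,0,0.74,0]

```text
clock: 6.2
position: [0.5229, 0.1369, 0.1457]
ee_rot: [0.028, 1.0, 0.001, 0.001]
ft_force: [-20.1, -5.3, 45.9]
grip_width: 0.001
grasp_force: 23.0
```

Reaction of 46 N up at z = 0.1457, so the cover is against its stop. Lifting off, turning 90° and moving over the stylus.

Converted, -0.16 m is -3.2, -0.1 m is -2.

>>> jog_arm:
  deltas:
    - [0,0,0,0,0,-0.8,0]
    - [0,0,0,0,0,-2,0]
    - [0,0,0,0,0,-3.2,0.6]

```text
clock: 6.58
position: [0.5221, 0.1369, 0.3028]
ee_rot: [0.027, 1.0, 0.0, -0.0]
ft_force: [0.8, 1.0, -0.3]
grip_width: 0.196
grasp_force: 0.0
```

Run:
```python
from h import *
o=manip.get_obs();print(o["joint_pos"],o["position"],tool(np.array([.515,-.178,.30])-o["position"]))
import cv2
cv2.imwrite("pics/t3.png",np.hstack([cv2.resize(vision.camera("side")[80:230,140:310],(453,400))]))
```

```text
[-0.6394  0.1075  0.3271  1.5899 -0.0349  1.4503  1.2064] [0.5221 0.1369 0.3028] [-0.0101 -0.3148  0.0028]
```

View pics/t3.png

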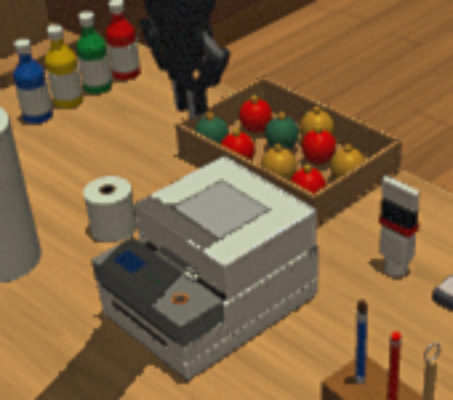

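The cover is fully shut. Turning clockwise keeps joint 7 near its mid range.

>>> jog_arm:
  deltas:
    - [0,0,1.596,-0.2,-6.3,0.06,0.6]
    - [0,0,1.596,-0.2,-6.3,0.06,0.6]
    - [0,0,1.596,-0.2,-6.3,0.06,0.6]
    - [0,0,1.596,-0.2,-6.3,0.06,0.6]
    - [0,0,1.596,-0.2,-6.3,0.06,0.6]
    - [0,0,1.596,-0.2,-6.3,0.06,0.6]
    - [0,0,1.596,-0.2,-6.3,0.06,0.6]
    - [0,0,1.596,-0.2,-6.3,0.06,0.6]
    - [0,0,1.596,-0.2,-6.3,0.06,0.6]
    - [0,0,1.596,-0.2,-6.3,0.06,0.6]
    - [0,0,1.596,-0.2,-6.3,0.06,0.6]
  grip_force: 60

```text
clock: 8.0
position: [0.5153, -0.1781, 0.2981]
ee_rot: [0.734, 0.679, 0.0, -0.0]
ft_force: [-0.3, 0.2, -0.1]
grip_width: 0.603
grasp_force: 0.0
```

Run:
```python
from h import *
o=manip.get_obs();print(o["joint_pos"],R.from_quat(o["ee_rot"]).as_matrix(),tool(np.array([.515,-.178,.108])-o["position"]))
```

```text
[-0.3678  0.1315  0.6887  1.5998 -0.0842  1.4407  0.25  ] [[ 0.0776  0.997  -0.0001]
 [ 0.997  -0.0776  0.0001]
 [ 0.0001 -0.0001 -1.    ]] [ 0.     -0.0003  0.1901]
```

Converted, 0.19 m is 3.8, 0.18 m is 3.6.

>>> jog_arm:
  deltas:
    - [0,0,0,0,0,1,0.6]
    - [0,0,0,0,0,2,0.6]
    - [0,0,0,0,0,3,0.6]
    - [0,0,0,0,0,3.6,0.6]
    - [0,0,0,0,0,3.8,0.6]
    - [0,0,0,0,0,3.8,0.6]

```text
clock: 8.75
position: [0.5154, -0.1783, 0.1086]
ee_rot: [0.735, 0.679, -0.0, -0.0]
ft_force: [0.2, -1.0, 0.3]
grip_width: 0.596
grasp_force: 0.0
```

Run:
```python
from h import *
import cv2
a=cv2.resize(vision.camera("side")[160:280,230:350],(400,400));b=cv2.resize(vision.camera("top")[165:245,262:342],(400,400))
cv2.imwrite("pics/g4.png",np.hstack([a,b]))
```

```text
(no output)
```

View pics/g4.png

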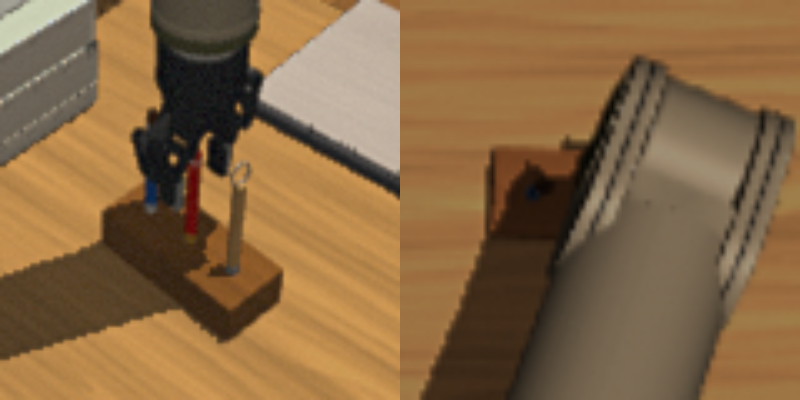

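The stylus handle, at about (195,180) in the left crop, is between the open fingers, and the neighbouring tools aren't touched. Closing, then lifting.

>>> jog_arm:
  deltas:
    - [0,0,0,0,0,0,0]
    - [0,0,0,0,0,0,0]
    - [0,0,0,0,0,0,0]
    - [0,0,0,0,0,0,0]
    - [0,0,0,0,0,0,0]
    - [0,0,0,0,0,0,0]
  grip_force: 80

```text
clock: 9.6
position: [0.5157, -0.1783, 0.1089]
ee_rot: [0.735, 0.678, 0.0, 0.0]
ft_force: [-1.6, 0.6, 5.6]
grip_width: 0.123
grasp_force: 77.9
```

>>> jog_arm:
  deltas:
    - [0,0,0,0,0,-0.6,0]
    - [0,0,0,0,0,-1.2,0]
    - [0,0,0,0,0,-2,0]
    - [0,0,0,0,0,-2.8,0]
    - [0,0,0,0,0,-2.8,0]
    - [0,0,0,0,0,-2.8,0]

```text
clock: 10.35
position: [0.515, -0.178, 0.2476]
ee_rot: [0.735, 0.678, -0.0, -0.0]
ft_force: [-0.4, 0.1, -0.6]
grip_width: 0.115
grasp_force: 78.2
```

Run:
```python
from h import *
import cv2
o=manip.get_obs();p=o["position"]
print(p,[proj("side",p+[0,0,d]) for d in (-.063,-.1015)])
s=vision.camera("side");print([proj("side",p+[0,0,d]) for d in(-.063,-.1015)])
cv2.imwrite("pics/side5.png",s);cv2.imwrite("pics/g5.png",cv2.resize(s[130:250,230:350],(600,600),interpolation=cv2.INTER_CUBIC))
```

```text
[ 0.515  -0.178   0.2476] [array([288.5433, 197.7434]), array([288.0011, 207.6064])]
[array([288.5433, 197.7434]), array([288.0011, 207.6064])]
```

View pics/g5.png

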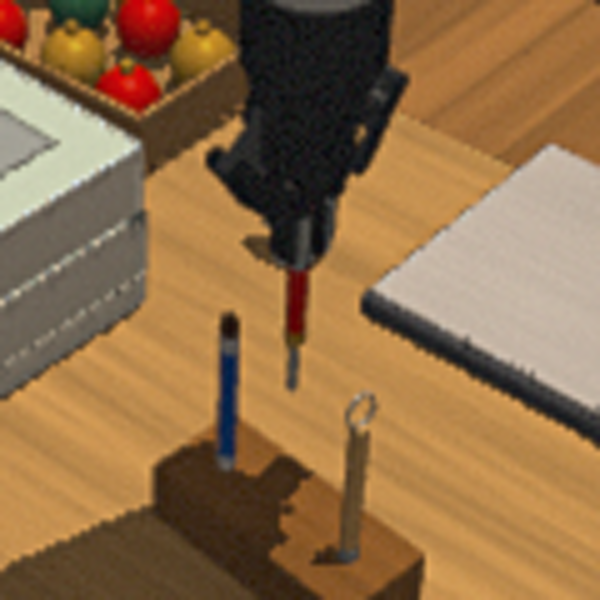

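The stylus hangs straight. Its tip is at crop (292,388), which is side pixel (288.4,207.6), and the prediction was (288.0,207.6). I'll refine the hole by segmenting the orange rim in the first, unobstructed images.

Run:
```python
from h import *
import cv2
res={}
for n,(x,y),f in(("top",(231,226),"top0"),("side",(207,192),"side0"),("side5",(207,192),"side5")):
    im=cv2.imread(f"pics/{f}.png").astype(float)[y-8:y+9,x-8:x+9]
    w=np.clip(im[...,2]-im[...,0]-45,0,None)   # red minus blue
    # keep component near centre
    m=cv2.connectedComponents((w>0).astype(np.uint8))[1]; l=m[5:12,5:12]; k=np.bincount(l[l>0]).argmax(); w=w*(m==k)
    Y,X=np.mgrid[y-8:y+9,x-8:x+9]; u=np.array([(w*X).sum(),(w*Y).sum()])/w.sum()
    ys,xs=np.where(m==k);print(n,u,"n",(m==k).sum(),"box",xs.min()+x-8,xs.max()+x-8,ys.min()+y-8,ys.max()+y-8);res[n]=u
    c=n[:4].strip("5")if n!="top" else n
    print(least_squares(lambda v:proj(c,[v[0],v[1],.0955])-u,[.5,.1]).x)
p=manip.get_obs()["position"]
for xy in([.441,.0924],):print(tool(np.array([*xy,p[2]])-p))
```

```text
top [230.7405 225.2468] n 22 box 228 233 223 228
[0.4423 0.0951]
side [207.1759 191.4195] n 21 box 204 210 189 193
[0.442  0.0965]
side5 [207.1652 191.4094] n 21 box 204 210 189 193
[0.442  0.0966]
[ 0.2636 -0.0951  0.0002]
```

Run:
```python
from h import *
p=manip.get_obs()["position"];print(tool(np.array([.442,.0957,.2195])-p))
```

```text
[ 0.2669 -0.0943  0.0279]
```

>>> jog_arm:
  deltas:
    - [0,0,0,0,0,-1,0]
    - [0,0,0,0,0,-1.4,0]
    - [0,0,0,0,0,-1.4,0]

```text
clock: 10.78
position: [0.5156, -0.1783, 0.3184]
ee_rot: [0.735, 0.678, 0.0, 0.0]
ft_force: [0.5, 1.0, -1.2]
grip_width: 0.117
grasp_force: 78.2
```

Converted, 0.267 m is 5.34, 0.23 m is 4.6.

>>> jog_arm:
  deltas:
    - [0,0,0,1.2,-0.42,0,0]
    - [0,0,0,2.4,-0.84,0,0]
    - [0,0,0,3.6,-1.26,0,0]
    - [0,0,0,4.6,-1.62,0,0]
    - [0,0,0,5.34,-1.88,0,0]
    - [0,0,0,5.34,-1.88,0.6,0]
    - [0,0,0,5.34,-1.88,1.2,0]
    - [0,0,0,5.34,-1.88,1.6,0]
    - [0,0,0,5.34,-1.88,1.96,0]
    - [0,0,0,5.34,-1.88,1.96,0]
    - [0,0,0,5.34,-1.88,1.96,0]

```text
clock: 12.15
position: [0.4427, 0.0955, 0.2201]
ee_rot: [0.735, 0.678, -0.0, -0.0]
ft_force: [0.1, 0.1, -1.2]
grip_width: 0.115
grasp_force: 78.2
```

Run:
```python
from h import *
import cv2
o=manip.get_obs();p=o["position"]
s=vision.camera("side");cv2.imwrite("pics/side6.png",s)
print(p,proj("side",p-[0,0,.1015]),proj("side",p-[0,0,.063]),"hole",proj("side",[.442,.0957,.097]))
cv2.imwrite("pics/g6.png",cv2.resize(s[155:215,170:250],(800,600),interpolation=cv2.INTER_CUBIC))
```

```text
[0.4427 0.0955 0.2201] [206.8487 186.0245] [205.6085 176.7099] hole [207.3044 191.175 ]
```

View pics/g6.png

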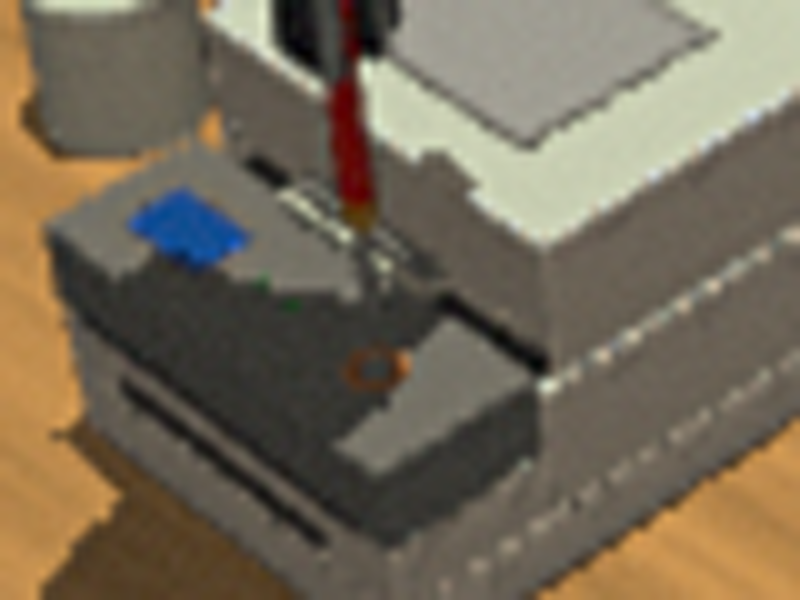

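The stylus is above the orange rim: rim centre at crop (376,370), foot at about (363,225), in line with the prediction to within about 1 mm. Descending slowly while watching the force.

Converted, 0.028 m is 0.56, 0.024 m is 0.48.

>>> jog_arm:
  deltas:
    - [0,0,0,0.01,-0.01,0.16,0]
    - [0,0,0,0.01,-0.01,0.32,0]
    - [0,0,0,0.01,-0.01,0.4,0]
    - [0,0,0,0.01,-0.01,0.48,0]
    - [0,0,0,0.01,-0.01,0.56,0]
    - [0,0,0,0.01,-0.01,0.56,0]

```text
clock: 12.95
position: [0.4423, 0.096, 0.192]
ee_rot: [0.735, 0.678, -0.0, -0.0]
ft_force: [-0.1, -0.1, 0.0]
grip_width: 0.123
grasp_force: 78.2
```

Converted, 0.0125 m is 0.25, 0.012 m is 0.24.

>>> jog_arm:
  deltas:
    - [0,0,0,0,0,0.08,0]
    - [0,0,0,0,0,0.14,0]
    - [0,0,0,0,0,0.18,0]
    - [0,0,0,0,0,0.22,0]
    - [0,0,0,0,0,0.24,0]
    - [0,0,0,0,0,0.25,0]
    - [0,0,0,0,0,0.25,0]
    - [0,0,0,0,0,0.25,0]

```text
clock: 13.95
position: [0.4426, 0.0961, 0.1799]
ee_rot: [0.735, 0.678, 0.0, 0.0]
ft_force: [-0.5, -0.6, 5.7]
grip_width: 0.119
grasp_force: 78.7
```

Converted, 0.001 m is 0.02, 0.0005 m is 0.01.

>>> jog_arm:
  deltas:
    - [0,0,0,0,0,0.01,0]
    - [0,0,0,0,0,0.02,0]
    - [0,0,0,0,0,0.02,0]
    - [0,0,0,0,0,0.02,0]
    - [0,0,0,0,0,0.02,0]

```text
clock: 14.58
position: [0.4429, 0.0962, 0.1795]
ee_rot: [0.735, 0.678, 0.001, 0.0]
ft_force: [-1.1, -1.2, 10.8]
grip_width: 0.119
grasp_force: 79.4
```

Run:
```python
from h import *
import cv2
s=vision.camera("side");cv2.imwrite("pics/g7.png",cv2.resize(s[140:260,170:330],(800,600),interpolation=cv2.INTER_CUBIC))
```

```text
(no output)
```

View pics/g7.png

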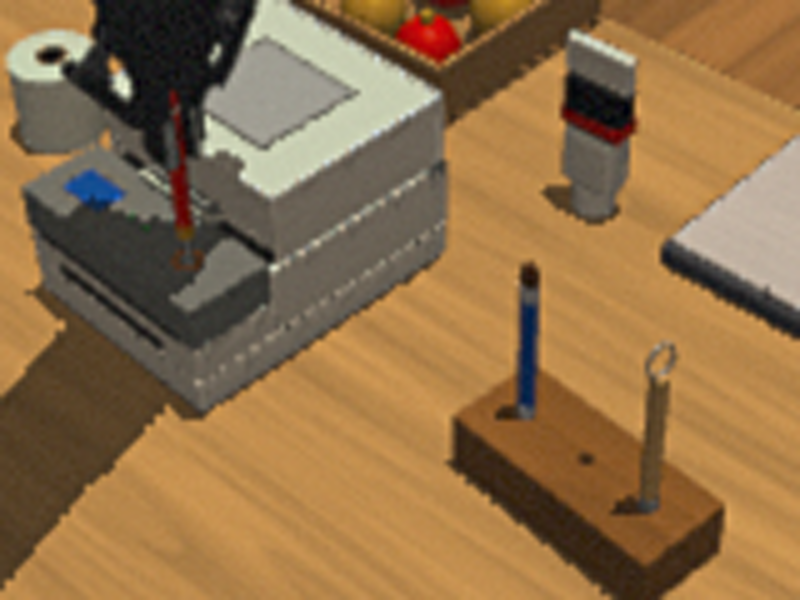

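The shank goes into the orange hole at crop (187,258). The force rose to 10.8 N with almost no further travel, so the button is on its stop. The cover is shut and the other tools haven't moved. Handing in.

```bash
python3 -c "
from workcell import manip, vision
print(manip.hand_in())"
```

```text
the job is handed in; nothing more can be done
None
```

The job is handed in: the cover is fully shut, and the gripped stylus is holding the reset button at its end stop with about 11 N; no verdict was returned.

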